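# Index the stream selector wheel and confirm

## Robot

A 6-joint arm with a two-finger parallel gripper is mounted at the origin on the work surface. World frame = base frame: x ahead of the robot, y to its left, z up, the work surface at z = 0. Lengths are in m, angles in rad, forces in N, time in s.
With the tool pointing down it reaches from about 0.35 to 0.975 m from the base axis. Payload 4.9 kg.
Tool frame: the origin (TCP) lies midway between the tips of the shut fingers; the grasp point (between the pads) lies ctrl.grip_depth behind it (ctrl.grip_depth is the distance from the TCP to the grasp point, in m); y points along the fingers, z is the direction in which the jaws open and shut, and the axes are right-handed (so a half turn about y gives the same grasp; the last joint's range is limited). The gripper opens to 85 mm and grips with 20 to 120 N. Pads are 22 mm wide; open, the fingers measure 114 mm over their backs; the gripper's body (76 mm by 85 mm) begins 54 mm behind the grasp point. The pads swing forward as they close: fully open they stand 13 mm farther back than shut.
Start: joints at [-0.119, 0.053, 1.613, -0, 1.476, -0.119], TCP at [0.625, 0, 0.231] pointing down, gripper open.
Joint ranges: [-3.01, 3.01], [-1.01, 2.22], [0.06, 2.58], [-1.02, 4.17], [0.09, 2.62], [-3.14, 3.14]. Speed limits (rad/s): [2.57, 2.57, 3.14, 3.14, 3.14, 3.14].

## Interface

Orientations are given as a rotation vector (axis times angle).
In Python, from station import ctrl gives the robot as it stands.
- The arm moves only by the tool jog_arm, never from a script. Its argument "moves" is a list of rows, each a list of 6 numbers: the shift along the tool's x, y, z in mm, then the turn, a rotation vector about the tool's x, y, z in rad. In form: [[x, y, z, wx, wy, wz], ...]. A call has 1 to 12 rows; each row shifts and turns the commanded pose from where the row before left it, along the tool's axes as they then stand; what a row does not reach is not made up. A row lasts 1/10 s, in which the tool goes at most 50 mm and 8.59 degrees, less where a joint would pass 70% of its speed; a pose out of reach is approached as far as the arm can. A call is refused whole if a number of a shift passes 50 or a number of a turn 0.15, either way. A call with a gripper value outside its range is refused whole. "grip" is the finger opening in mm, from 0 to 85.4, set as the call begins (left out, the last holds). The fingers move at their own pace and stop on an object; "grip_force" is the grip in N (left out, the last holds). Time passes only in rows, so rows that do not move let the fingers close. It gives the time, the measured TCP pose, the force and the opening at its end, in the units of the state.
- ctrl.get_obs(): the state, without advancing time (a new reading comes with each control period).
- ctrl.get_image(name): name is "scene" or "side" or "wrist"; returns the picture (480x640x3 uint8, red, green, blue); there is no depth.
- ctrl.camera_params(name): a dict with "fx", "fy", "cx", "cy" (pixels), "pose" (4x4, takes a point from camera to world coordinates); the wrist camera has in their place "T_tool_cam" (4x4, takes a point from camera to tool coordinates, whose origin is the TCP and whose axes are the tool frame's). Camera axes: x right, y up, looking along -z (the intrinsics and any distortion apply to the point x, -y, -z); pixel columns grow to the right and rows downward; lengths in m; the calibration is good to about 2 mm. A picture is of the moment at which its call begins: read the wrist's pose just before it. camera_params takes no time and is no camera call.
- ctrl.finish_job(): hands the job in, once; it reports no verdict.
The state is a dict: "t": time; "q": joint angles; "dq": joint speeds; "effort": joint torques, N m; "tool_pos": TCP position; "tool_rot": TCP orientation; "contact_force": force on the tool from outside, world axes, zero at the start; "wrist_torque": the same for the moment, N m; "opening": finger opening in m.
Only numpy, scipy, OpenCV 4.12 (cv2) and the standard library are available. Lean on these libraries where they do the work, as an engineer would, in place of code of your own. Each camera call takes 0.05 s, during which the arm holds its last target. There are 200 camera calls.

## Task

With a fingertip, flick the ribs at the edge of the selector's white star wheel to advance it counter-clockwise (seen from above), click by click, until its red rib points at the yellow marker post, and do not run past it. Then press the green button fully down and let it come back up. Only touch, grasp nothing, and leave the beaker, the vial and the screwdriver where they are.

Things in the scene. Friction and masses are not known exactly. Their poses are not given: they have to be found in the camera images.
- selector: Grey box with black deck, fixed to the bench: 210 (own x, depth) x 270 mm (y, width), deck 70 mm above the bench. Origin: centre of its underside. Own x points away from the front panel (front faces the robot at yaw 0), y left, z up. On the deck: star wheel (axis at x 0, y +45), three marker posts round the wheel's far side, green button (x -20, y -85).
- wheel (a joint): Wheel angle about its upright axis, rad, growing counter-clockwise from above. 0 at the start: red rib towards the selector's own -y. It rests (clicks) every 0.785 rad (45 deg); the yellow post is 1, 2 or 3 clicks ahead. Pushed past half a click it snaps on to the next rest and stays; pushed less it springs back. Takes 2 to 4 N at a rib's end; damped, does not spin on.
- wheel_center (a point): On the wheel's axis, level with the tops of the ribs (98 mm above the bench). Wheel: disc of radius 34 mm with 8 ribs, one each 45 deg, out to radius 50; ribs 6 wide, 82 to 98 mm above the bench. At rest one rib points straight at the selector's front (own -x), with gaps centred 22.5 deg to either side of it.
- red_rib (a point): Outer end of the red rib, on its top edge, 50 mm from the wheel's axis; turns with the wheel.
- confirm (a joint): Travel of the green push button, m: 0 is up, 0.006 is fully down (about 5 N). It springs back when released.
- confirm_top (a point): Centre of the top face of the green button, 28 mm in diameter, 92 mm above the bench when up (86 when fully down); around it a black collar 44 mm across, its top 82 mm above the bench. Pressed straight down.
- beaker: Bystander: open glass beaker, 66 mm across, 85 mm high, standing on the bench to the left of the selector. Origin: centre of its underside.
- vial: Bystander: amber bottle with blue cap, 36 mm across, 75 mm high, standing on the bench to the right of the selector. Origin: centre of its underside.
- driver: Bystander: blue-handled screwdriver, 200 mm long, 26 mm thick, lying on the bench beyond the selector, roughly parallel to its back. Origin: middle of its length, at bench height.
- mark_yellow: The yellow marker post, the target. Fixed round post, 14 mm thick, 30 mm high, on the deck, 66 mm from the wheel's axis, at the end of a rib's rest: 45 deg to the right of, straight along or 45 deg to the left of the selector's own +x seen from the axis; the three posts swap places. Origin: centre of its underside, 71 mm above the bench.
- mark_blue: Blue marker post (not the target), same size and row as the yellow one.
- mark_white: White marker post (not the target), same size and row as the yellow one.

How it is judged:
On the way, in this order (a step that is already met when the one before it is completed fails the run):
1. the red rib rests at the yellow post (horizontal distance between red_rib and mark_yellow below 0.0185 m and velocity of joint wheel between -0.2 and 0.2 rad/s), for 0.2 s.
2. the green button is pressed down (value of joint confirm above 0.0045 m), for 0.05 s.
At the end, for the whole second after the job is handed in: the wheel rests with the red rib's end within 18.5 mm of the yellow post's axis (16 mm when exactly in line, so about 9 degrees either way), the button was pressed at least 4.5 mm after that and is up again (within 1.5 mm), and beaker, vial and screwdriver are within 15 mm of where they started (all of step 1 and value of joint confirm below 0.0015 m and distance of each of beaker, vial, driver from where it was at the start of the episode below 0.015 m); the robot touches nothing.
It fails at once if the wheel runs more than half a click past the yellow post ((y of mark_yellow in the frame of selector below 0.02 m and value of joint wheel above 1.24 rad) or (y of mark_yellow in the frame of selector between 0.02 and 0.07 m and value of joint wheel above 2.02 rad) or value of joint wheel above 2.81 rad).
It fails at once if the wheel is turned back (clockwise) by more than half a click from its start (value of joint wheel below -0.45 rad).
It fails at once if the button is pressed before the red rib is at the yellow post (value of joint confirm above 0.003 m and horizontal distance between red_rib and mark_yellow above 0.03 m).
It fails at once if a bystander is moved or lifted (distance of any of beaker, vial, driver from where it was at the start of the episode above 0.02 m).
It fails at once if the beaker or the vial is tipped (angle between any of beaker, vial's own z axis and vertical above 0.4 rad).
It also fails if it takes over 56 s, if anything falls off the work surface, if the arm or the gripper's body presses on something with over 40 N, if the wrist force passes 120 N, or if a joint passes its speed limit or range.

## Working session

There is one attempt and no reset: what is moved stays moved. The work goes in short steps, Python scripts to look and compute and a tool call to move; the robot and the scene stay as the last step left them, time stands still between calls to the robot, and variables do not carry over. Pictures are saved under pics/ and viewed, about 8 in all and at most 12, crops included, and the job is handed in when it is done.

Besides the shell and the picture viewer there is one more tool, called after ">>>" as name([rows], argument=value, ...), one row to a line, values as JSON. jog_arm: Moves the arm, as the interface text tells. Its arguments: {"type":"object","properties":{"moves":{"type":"array","items":{"type":"array","items":{"type":"number"}}},"grip":{"type":"number"},"grip_force":{"type":"number"}},"required":["moves"]}

```bash
mkdir -p pics
python3 - <<'E'
from station import ctrl
import cv2,numpy as np
o=ctrl.get_obs();print(o)
for n in("scene","side"):
    cv2.imwrite(f"pics/{n}0.png",cv2.cvtColor(ctrl.get_image(n),cv2.COLOR_RGB2BGR));print(n,ctrl.camera_params(n))
print(ctrl.camera_params("wrist"))
E
```

```text
{'t': 0.0, 'q': array([-1.19002542e-01,  5.33364253e-02,  1.61430793e+00, -1.84529588e-05,
        1.47596632e+00, -1.19009862e-01]), 'dq': array([ 5.30387799e-05,  5.38608392e-04, -3.68187850e-04,  1.20707068e-03,
       -2.06784267e-03, -5.01494711e-04]), 'effort': array([ 2.70554956e-04, -3.93670499e+01, -3.70175600e+01, -1.62778279e-04,
        6.93513779e-03, -6.06393527e-06]), 'tool_pos': array([6.24379851e-01, 6.78061469e-05, 2.30067352e-01]), 'tool_rot': array([-1.21051781,  1.21077453, -1.20808079]), 'contact_force': array([ 0.15802035, -0.0792354 ,  0.65664731]), 'wrist_torque': array([-0.02089281, -0.02273652, -0.00260532]), 'opening': 0.08543581163421832}
scene {'fx': 433.2611072128806, 'fy': 433.2611072128806, 'cx': 319.6636628805301, 'cy': 237.69750959260412, 'pose': array([[ 4.83993579e-03, -8.41607002e-01,  5.40068726e-01,
         1.09042271e+00],
       [ 9.99984335e-01,  5.59175982e-03, -2.47738395e-04,
         9.96326080e-03],
       [-2.81143623e-03,  5.40061465e-01,  8.41620882e-01,
         7.73452442e-01],
       [ 0.00000000e+00,  0.00000000e+00,  0.00000000
[... 155 characters left out ...]
[[ 0.71541996,  0.50834043, -0.47933734,  0.2227811 ],
       [-0.6984991 ,  0.50413137, -0.50788834, -0.4151307 ],
       [-0.01653119,  0.69817016,  0.71574098,  0.71841629],
       [ 0.        ,  0.        ,  0.        ,  1.        ]])}
{'fx': 330.88149207302865, 'fy': 330.88149207302865, 'cx': 313.81222301728724, 'cy': 235.09672476341987, 'T_tool_cam': array([[-4.36532532e-04, -9.53029130e-01, -3.02878335e-01,
        -7.84390683e-02],
       [-1.42059954e-03,  3.02878650e-01, -9.53028072e-01,
        -1.42228849e-01],
       [ 9.99998896e-01,  1.42410670e-05, -1.48608913e-03,
        -9.22993510e-04],
       [ 0.00000000e+00,  0.00000000e+00,  0.00000000e+00,
         1.00000000e+00]])}
```

View pics/scene0.png

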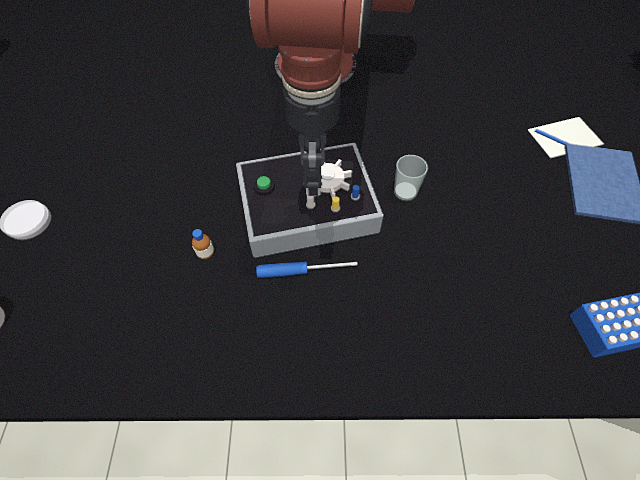

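View pics/side0.png

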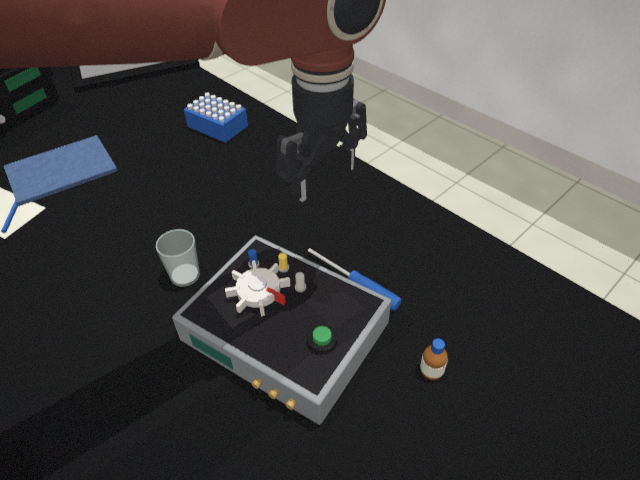

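The side view shows the red rib's tip at about (284,300), with the white post at (300,282), yellow at (283,262), blue at (252,260) and the green button at (322,336). Yellow is the middle post, so it looks like 2 clicks. I'll measure next.

```bash
cat > h.py <<'E'
import cv2,numpy as np
from station import ctrl
def ray(n,uv,z,pose=None):
    p=ctrl.camera_params(n);T=p["pose"] if pose is None else pose
    d=T[:3,:3]@np.array([(uv[0]-p["cx"])/p["fx"],-(uv[1]-p["cy"])/p["fy"],-1])
    c=T[:3,3];return c+d*(z-c[2])/d[2]
def blobs(bgr,lo,hi,box,amin=15):
    h=cv2.cvtColor(bgr,cv2.COLOR_BGR2HSV);m=cv2.inRange(h,lo,hi)
    k=np.zeros_like(m);k[box[1]:box[3],box[0]:box[2]]=255;m&=k
    n,l,s,c=cv2.connectedComponentsWithStats(m)
    return [(np.argwhere(l==i)[:,::-1],s[i],c[i]) for i in range(1,n) if s[i][4]>=amin]
E
python3 - <<'E'
from h import *
for n,box in(("side",(170,230,400,420)),("scene",(230,140,390,260))):
    im=cv2.imread(f"pics/{n}0.png")
    for name,lo,hi,z in(("green",(50,100,50),(75,255,255),.092),("yellow",(18,120,100),(32,255,255),.086),("blue",(105,120,60),(125,255,255),.086),("red",(0,150,60),(6,255,255),.098),("white",(0,0,170),(180,40,255),.098)):
        for px,s,c in blobs(im,lo,hi,box):
            print(n,name,s,c.round(1),ray(n,c,z).round(4))
            if name=="red":
                q=cv2.boxPoints(cv2.minAreaRect(px.astype(np.float32)));print([ (p.round(),ray(n,p,z).round(4)) for p in q])
E
```

```text
side green [312 326  20  20 315] [321.6 335.3] [ 0.5136 -0.1086  0.092 ]
side yellow [278 252  10  18 127] [282.5 260.5] [0.5726 0.0421 0.086 ]
side yellow [252 379  10  10  59] [256.2 383.3] [ 0.4013 -0.0982  0.086 ]
side yellow [268 389  10  10  59] [272.9 393.4] [ 0.4076 -0.125   0.086 ]
side yellow [286 399  10  11  53] [290.3 404. ] [ 0.4137 -0.1522  0.086 ]
side blue [248 249  10  16 105] [252.2 255.2] [0.5451 0.0863 0.086 ]
side blue [348 270  52  41 545] [375.2 287.7] [ 0.6362 -0.102   0.086 ]
side red [267 288  19  17 133] [277.9 296.4] [ 0.5129 -0.0159  0.098 ]
[(array([264., 294.], dtype=float32), array([0.5014, 0.0024, 0.098 ])), (array([269., 286.], dtype=float32), array([0.5171, 0.0093, 0.098 ])), (array([288., 297.], dtype=float32), array([ 0.5229, -0.0278,  0.098 ])), (array([283., 305.], dtype=float32), array([ 0.5075, -0.0341,  0.098 ]))]
side white [206 236  72  49 206] [240.3 255. ] [0.5259 0.0908 0.098 ]
side white [280 248  19  10  38] [288.6 252.5] [0.5845 0.0395 0.098 ]
side white [308 249  42  26 103] [328.3 261.3] [ 0.6163 -0.0196  0.098 ]
side white [ 225  261   65   47 1279] [254.8 284.4] [0.5032 0.0267 0.098 ]
side white [172 264  26  20 391] [184.2 273.4] [0.4392 0.1225 0.098 ]
side white [320 267   7   4  15] [322.7 268.7] [ 0.5989 -0.0244  0.098 ]
side white [281 323  93  79 619] [330.8 370.1] [ 0.4809 -0.1595  0.098 ]
scene green [257 176  14  14 157] [263.3 182.1] [ 0.5178 -0.104   0.092 ]
scene yellow [332 196   8  14  88] [335.2 202.6] [0.5665 0.0415 0.086 ]
scene blue [352 185   8  13  89] [355.3 190.7] [0.5365 0.0828 0.086 ]
scene white [236 152  79  90 701] [262.8 206.8] [ 0.585  -0.0999  0.098 ]
scene white [321 159  31  37 573] [333.1 175.4] [0.5061 0.0384 0.098 ]
scene white [333 162  50  64 373] [363.9 205.2] [0.5824 0.0966 0.098 ]
scene white [307 195   6   4  16] [309.4 196.7] [ 0.5607 -0.0095  0.098 ]
```

>>> jog_arm([
  [0, 0, -25, 0, 0, 0],
  [0, 0, -25, 0, 0, 0],
  [0, 0, -25, 0, 0, 0],
  [0, 0, -25, 0, 0, 0],
  [0, 0, -25, 0, 0, 0],
  [0, 0, -25, 0, 0, 0],
  [0, 0, 0, 0, 0, 0],
  [0, 0, 0, 0, 0, 0],
  [0, 0, 0, 0, 0, 0],
], grip=0)

```text
t: 1.0
tool_pos: [0.4755, -0.0, 0.2313]
tool_rot: [-1.209, 1.209, -1.209]
contact_force: [0.1, -0.2, -0.1]
opening: 0.0005
```

Run:
```python
from h import *
from scipy.spatial.transform import Rotation as R
o=ctrl.get_obs();print(o["t"],o["tool_pos"],o["opening"],ctrl.grip_depth)
for n in("wrist","scene","side"): cv2.imwrite(f"pics/{n}1.png",cv2.cvtColor(ctrl.get_image(n),cv2.COLOR_RGB2BGR))
T=np.eye(4);T[:3,:3]=R.from_rotvec(o["tool_rot"]).as_matrix();T[:3,3]=o["tool_pos"]
np.save("T1.npy",T@ctrl.camera_params("wrist")["T_tool_cam"])
```

```text
1.0 [ 4.75501493e-01 -2.31663620e-05  2.31297690e-01] 0.0005230309849245728 0.0187
```

View pics/wrist1.png

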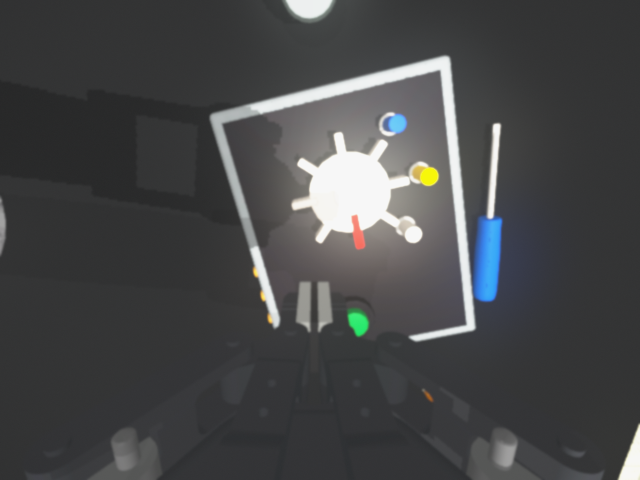

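The wrist view shows the wheel's centre at (350,192) and the red rib ending at (359,248). Yellow at (428,176) is the middle post, with blue at (397,123) and white at (413,234). The shut fingertips are narrow, about 32 px across.

Run:
```python
from h import *
im=cv2.imread("pics/wrist1.png");T=np.load("T1.npy");box=(200,50,500,345)
P={}
for name,lo,hi,z in(("green",(50,150,80),(75,255,255),.092),("yellow",(22,200,200),(32,255,255),.101),("blue",(100,150,150),(115,255,255),.101),("red",(0,150,60),(6,255,255),.098)):
    for px,s,c in blobs(im,lo,hi,box):
        print(name,s,c.round(1),ray("wrist",c,z,T).round(4)); P[name]=ray("wrist",c,z,T)
        if name=="red":
            q=px[px[:,1]>=px[:,1].max()-2].mean(0);P["tip"]=ray("wrist",q,.098,T);print("tip",q,P["tip"])
g=cv2.cvtColor(im,cv2.COLOR_BGR2GRAY);m=cv2.inRange(g,215,255);m[:,:280]=0;m[:,420:]=0;m[:120]=0;m[260:]=0
mo=cv2.morphologyEx(m,cv2.MORPH_OPEN,cv2.getStructuringElement(2,(25,25)))
n,l,s,c=cv2.connectedComponentsWithStats(mo);i=1+s[1:,4].argmax();print("disc",s[i],c[i]);
for z in(.082,.09,.098):print(ray("wrist",c[i],z,T))
r=np.hypot(*(np.argwhere(m>0)[:,::-1]-c[i]).T)
# deck outline corners (top rim ~70mm)
C=[ray("wrist",p,.073,T)[:2] for p in((212,118),(446,60),(473,327))];print("corners",np.round(C,4),np.linalg.norm(C[0]-C[1]),np.linalg.norm(C[1]-C[2]),
 "yaw",np.degrees(np.arctan2(*(C[1]-C[0])[::-1])))
# LSQ from known own coords
def fit(a,b):
    a=np.array(a);b=np.array(b);A=a-a.mean(0);B=b-b.mean(0)
    th=np.arctan2((A[:,0]*B[:,1]-A[:,1]*B[:,0]).sum(),(A*B).sum());Rm=np.array([[np.cos(th),-np.sin(th)],[np.sin(th),np.cos(th)]])
    t=b.mean(0)-Rm@a.mean(0);print("yaw",np.degrees(th),"org",t,"res mm",((a@Rm.T+t-b)*1e3).round(1).tolist());return th,Rm,t
own=dict(green=(-.02,-.085),yellow=(.066,.045),blue=(.0467,.0917),tip=(0,-.005))
th,Rm,t=fit([own[k] for k in own],[P[k][:2] for k in own])
print("wheel",Rm@[0,.045]+t,"button",Rm@[-.02,-.085]+t)
```

```text
green [348 309  20  28 394] [357.7 321.5] [ 0.5178 -0.0994  0.092 ]
yellow [421 168  17  17 216] [428.6 176. ] [0.569  0.0425 0.101 ]
blue [396 115   9  10  46] [400.7 118.7] [0.5426 0.0868 0.101 ]
blue [ 474  217   26   85 1885] [487.1 259.5] [ 0.6285 -0.0309  0.101 ]
red [356 240   7   8  42] [359.2 243.5] [ 0.515  -0.0169  0.098 ]
tip [359.4 245.8] [ 0.51529309 -0.01906014  0.098     ]
disc [ 310  151   81   80 4946] [349.34290336 189.73493732]
[0.50652539 0.02794673 0.082     ]
[0.50564798 0.02933142 0.09      ]
[0.50477057 0.03071611 0.098     ]
corners [[ 0.3879  0.0881]
 [ 0.5829  0.1329]
 [ 0.6417 -0.118 ]] 0.20013758843776844 0.25765479996673113 yaw 12.920764501878736
yaw -19.197395947353655 org [ 0.53192046 -0.03009714] res mm [[-32.7, -4.4], [40.1, -51.8], [-22.3, 72.0], [15.0, -15.8]]
wheel [0.54671753 0.01240047] button [ 0.48508262 -0.10379393]
```

Yaw is about 13°, the wheel's axis is at (0.505, 0.029) and the button at about (0.515, -0.104). All of these agree across the three views. The yellow post is in the middle, so 2 clicks. Next I rotate the tool and go above the gap on the left of the front rib.

>>> jog_arm([
  [0, 0, 0, 0, -0.1135, 0],
  [0, 0, 0, 0, -0.1135, 0],
  [-18.8, 0, -6.4, 0, 0, 0],
  [-18.8, 0, -6.4, 0, 0, 0],
  [0, 30, 0, 0, 0, 0],
  [0, 30, 0, 0, 0, 0],
  [0, 30, 0, 0, 0, 0],
  [0, 24, 0, 0, 0, 0],
  [0, 0, 0, 0, 0, 0],
  [0, 0, 0, 0, 0, 0],
])

```text
t: 2.15
tool_pos: [0.4543, 0.0338, 0.1175]
tool_rot: [-1.308, 1.041, -1.04]
contact_force: [0.3, 0.2, 0.6]
opening: -0.0003
```

Run:
```python
from h import *
o=ctrl.get_obs();print(o["t"],o["tool_pos"],o["tool_rot"])
a=ctrl.get_image("wrist");b=ctrl.get_image("side")[200:440,140:460]
im=np.hstack([cv2.resize(a,(400,300)),cv2.resize(b,(400,300))])
cv2.imwrite("pics/c2.png",cv2.cvtColor(im,cv2.COLOR_RGB2BGR))
```

```text
2.15 [0.45428618 0.03376267 0.11749863] [-1.30845814  1.04089269 -1.03989673]
```

View pics/c2.png

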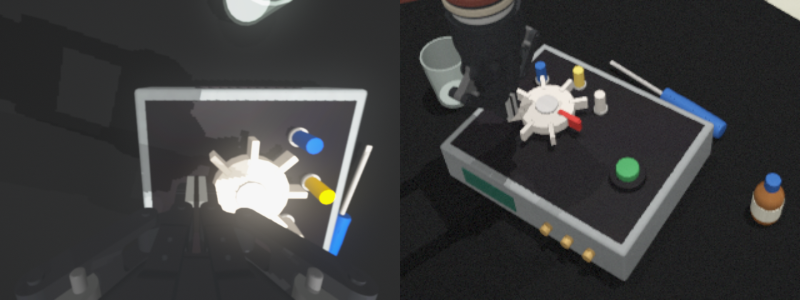

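Yaw is aligned and the tip sits at (196,180) in the gap between the front rib and the front-left rib. I'll go down, then push.

>>> jog_arm([
  [0, 10, 0, 0, 0, 0],
  [0, 10, 0, 0, 0, 0],
  [0, 10, 0, 0, 0, 0],
  [0, 0, 0, 0, 0, 0],
  [0, 0, 0, 0, 0, 0],
])

```text
t: 2.75
tool_pos: [0.4536, 0.0338, 0.0866]
tool_rot: [-1.309, 1.041, -1.04]
contact_force: [-0.7, 0.2, 0.8]
opening: 0.0002
```

>>> jog_arm([
  [4, 0, 0, 0, 0, 0],
  [4, 0, 0, 0, 0, 0],
  [4, 0, 0, 0, 0, 0],
  [4, 0, 0, 0, 0, 0],
  [0, 0, 0, 0, 0, 0],
  [0, 0, 0, 0, 0, 0],
])

```text
t: 3.35
tool_pos: [0.4578, 0.0177, 0.0875]
tool_rot: [-1.308, 1.04, -1.041]
contact_force: [-1.5, 0.4, 1.2]
opening: 0.0001
```

>>> jog_arm([
  [2, 0, 0, 0, 0, 0],
  [2, 0, 0, 0, 0, 0],
  [2, 0, 0, 0, 0, 0],
  [2, 0, 0, 0, 0, 0],
  [0, 0, 0, 0, 0, 0],
  [0, 0, 0, 0, 0, 0],
])

```text
t: 3.95
tool_pos: [0.4595, 0.0102, 0.0873]
tool_rot: [-1.308, 1.04, -1.041]
contact_force: [-0.2, -0.9, -0.6]
opening: -0.0001
```

```bash
cat > look.py <<'E'
import sys
from h import *
o=ctrl.get_obs();print(o["t"],o["tool_pos"].round(4),o["contact_force"].round(1))
im=cv2.cvtColor(ctrl.get_image("side"),cv2.COLOR_RGB2BGR);cv2.imwrite(f"pics/{sys.argv[1]}.png",cv2.resize(im[230:350,180:340],None,fx=4,fy=4))
for px,s,c in blobs(im,(0,150,60),(6,255,255),(170,230,400,420)):
    p=ray("side",c,.098);d=p[:2]-[.505,.029];print("red",s,p.round(4),"wheel deg",np.degrees(np.arctan2(d[1],d[0]))+90-13)
E
python3 look.py s3
```

```text
3.95 [0.4595 0.0102 0.0873] [-0.2 -0.9 -0.6]
red [269 282  22  11 141] [ 0.5303 -0.0061  0.098 ] wheel deg 22.7464063539489
```

View pics/s3.png

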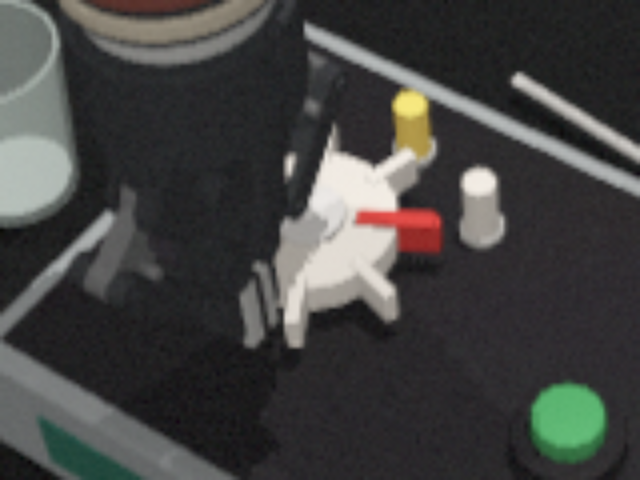

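The finger is pushing the front rib and the wheel is at about 23°. I'll push a little more, then withdraw outwards.

>>> jog_arm([
  [2, 0, 0, 0, 0, 0],
  [2, 0, 0, 0, 0, 0],
  [1, 0, 0, 0, 0, 0],
  [0, 0, 0, 0, 0, 0],
  [0, 0, -6, 0, 0, 0],
  [0, 0, -8, 0, 0, 0],
  [0, 0, -8, 0, 0, 0],
  [0, 0, 0, 0, 0, 0],
  [0, 0, 0, 0, 0, 0],
  [0, 0, 0, 0, 0, 0],
])

```text
t: 5.0
tool_pos: [0.4392, 0.0006, 0.0874]
tool_rot: [-1.308, 1.04, -1.041]
contact_force: [0.8, -0.1, 1.2]
opening: -0.0001
```

```bash
python3 look.py s4
```

```text
5.0 [0.4392 0.0006 0.0874] [ 0.8 -0.1  1.2]
red [270 276  20  12 132] [0.537  0.0015 0.098 ] wheel deg 36.26802590177006
```

View pics/s4.png

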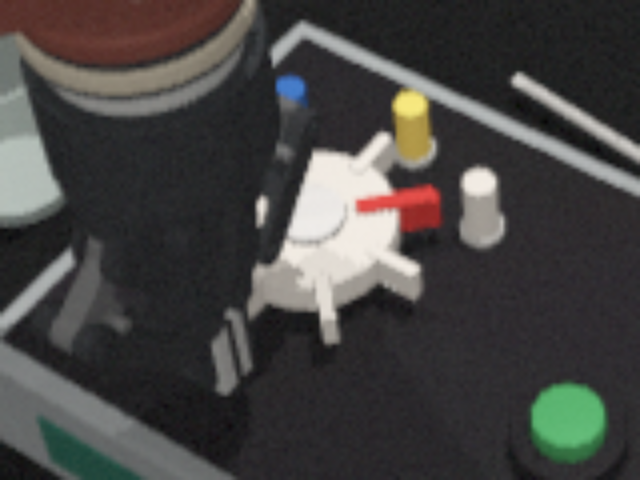

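The red rib is now in line with the white post, so that is one click. I'll repeat the same stroke.

>>> jog_arm([
  [-10, 0, 0, 0, 0, 0],
  [-10, 0, 0, 0, 0, 0],
  [-9, 0, 0, 0, 0, 0],
  [0, 0, 0, 0, 0, 0],
  [0, 0, 8, 0, 0, 0],
  [0, 0, 8, 0, 0, 0],
  [0, 0, 6, 0, 0, 0],
  [0, 0, 0, 0, 0, 0],
  [0, 0, 0, 0, 0, 0],
])

```text
t: 5.95
tool_pos: [0.4542, 0.0337, 0.0872]
tool_rot: [-1.308, 1.041, -1.04]
contact_force: [0.4, -0.6, -1.1]
opening: -0.0002
```

>>> jog_arm([
  [4, 0, 0, 0, 0, 0],
  [4, 0, 0, 0, 0, 0],
  [4, 0, 0, 0, 0, 0],
  [4, 0, 0, 0, 0, 0],
  [2, 0, 0, 0, 0, 0],
  [2, 0, 0, 0, 0, 0],
  [2, 0, 0, 0, 0, 0],
  [2, 0, 0, 0, 0, 0],
  [2, 0, 0, 0, 0, 0],
  [2, 0, 0, 0, 0, 0],
  [1, 0, 0, 0, 0, 0],
  [0, 0, 0, 0, 0, 0],
])

```text
t: 7.15
tool_pos: [0.4606, 0.0053, 0.0873]
tool_rot: [-1.308, 1.04, -1.041]
contact_force: [-0.4, 0.1, -0.6]
opening: 0.0
```

>>> jog_arm([
  [0, 0, -6, 0, 0, 0],
  [0, 0, -8, 0, 0, 0],
  [0, 0, -8, 0, 0, 0],
  [0, 0, 0, 0, 0, 0],
  [0, 0, 0, 0, 0, 0],
  [0, 0, 0, 0, 0, 0],
  [0, 0, 0, 0, 0, 0],
])

```text
t: 7.85
tool_pos: [0.4393, 0.0006, 0.0874]
tool_rot: [-1.308, 1.04, -1.04]
contact_force: [0.7, -0.4, 0.0]
opening: -0.0003
```

```bash
python3 look.py s5
```

```text
7.85 [0.4393 0.0006 0.0874] [ 0.7 -0.4  0. ]
red [264 263  14  13  89] [0.5425 0.0322 0.098 ] wheel deg 81.81887874108087
```

View pics/s5.png

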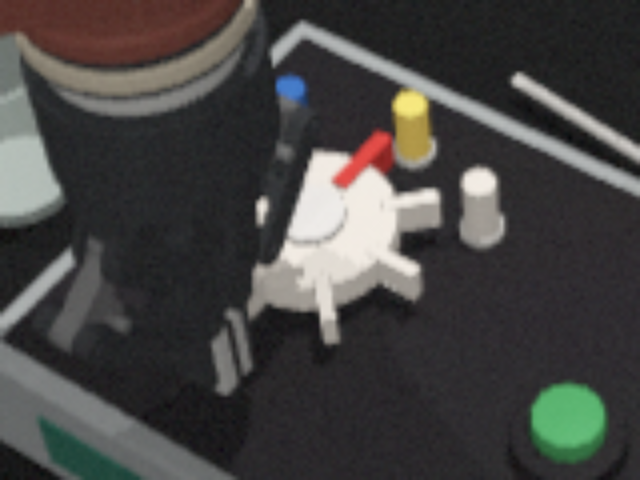

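The red rib now points at the yellow post. I'll raise the tool, go over the button and lower it to just above.

>>> jog_arm([
  [0, -25, 0, 0, 0, 0],
  [0, -25, 0, 0, 0, 0],
  [30, 0, 12.5, 0, 0, 0],
  [30, 0, 12.5, 0, 0, 0],
  [30, 0, 12.5, 0, 0, 0],
  [29, 0, 12.7, 0, 0, 0],
  [0, 12, 0, 0, 0, 0],
  [0, 12, 0, 0, 0, 0],
  [0, 12, 0, 0, 0, 0],
  [0, 0, 0, 0, 0, 0],
  [0, 0, 0, 0, 0, 0],
])

```text
t: 9.0
tool_pos: [0.514, -0.1032, 0.1005]
tool_rot: [-1.309, 1.041, -1.038]
contact_force: [-0.7, 0.7, 0.4]
opening: -0.0002
```

Run:
```python
from h import *
o=ctrl.get_obs();print(o["t"],o["tool_pos"],o["contact_force"])
a=ctrl.get_image("wrist")[150:390,160:480];b=ctrl.get_image("side")[230:410,220:460]
im=np.hstack([cv2.resize(a,(400,300)),cv2.resize(b,(400,300))])
cv2.imwrite("pics/c6.png",cv2.cvtColor(im,cv2.COLOR_RGB2BGR))
```

```text
9.0 [ 0.51399399 -0.10320398  0.10047225] [-0.68485502  0.68327362  0.38898467]
```

View pics/c6.png

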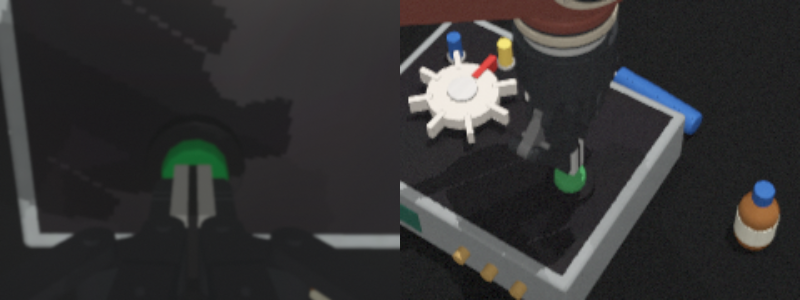

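The tip is centred on the button at (195,165), so I can press.

>>> jog_arm([
  [0, 5, 0, 0, 0, 0],
  [0, 3, 0, 0, 0, 0],
  [0, 3, 0, 0, 0, 0],
  [0, 2, 0, 0, 0, 0],
  [0, 1, 0, 0, 0, 0],
  [0, 0, 0, 0, 0, 0],
  [0, 0, 0, 0, 0, 0],
  [0, 0, 0, 0, 0, 0],
])

```text
t: 9.9
tool_pos: [0.515, -0.1041, 0.0876]
tool_rot: [-1.308, 1.04, -1.04]
contact_force: [-0.8, 1.2, 3.7]
opening: 0.0002
```

>>> jog_arm([
  [0, 1, 0, 0, 0, 0],
  [0, 1, 0, 0, 0, 0],
  [0, 1, 0, 0, 0, 0],
  [0, 0.5, 0, 0, 0, 0],
  [0, 0, 0, 0, 0, 0],
  [0, 0, 0, 0, 0, 0],
  [0, 0, 0, 0, 0, 0],
])

```text
t: 10.6
tool_pos: [0.5151, -0.1041, 0.0859]
tool_rot: [-1.308, 1.041, -1.04]
contact_force: [-7.4, 3.1, 14.1]
opening: 0.0002
```

The force jumped to 14 N and the tip stopped at 0.0859, so the button is at its stop. I'll release it straight up.

>>> jog_arm([
  [0, -5, 0, 0, 0, 0],
  [0, -10, 0, 0, 0, 0],
  [0, -30, 0, 0, 0, 0],
  [0, -30, 0, 0, 0, 0],
  [0, -30, 0, 0, 0, 0],
  [0, 0, 0, 0, 0, 0],
  [0, 0, 0, 0, 0, 0],
  [0, 0, 0, 0, 0, 0],
  [0, 0, 0, 0, 0, 0],
])

```text
t: 11.5
tool_pos: [0.5138, -0.1038, 0.1868]
tool_rot: [-1.309, 1.043, -1.038]
contact_force: [-0.2, -0.1, -0.8]
opening: -0.0
```

Run:
```python
from h import *
o=ctrl.get_obs();print(o["t"],o["tool_pos"],o["contact_force"])
a=cv2.cvtColor(ctrl.get_image("side"),cv2.COLOR_RGB2BGR);cv2.imwrite("pics/s7.png",a)
i0=cv2.imread("pics/side0.png")
for im in(i0,a):
    for nm,lo,hi,bx in(("green",(50,100,50),(75,255,255),(290,310,350,360)),("vial",(5,120,60),(18,255,255),(400,330,460,390)),("driver",(105,120,60),(125,255,255),(340,260,410,310))):
        for px,s,c in blobs(im,lo,hi,bx):print(nm,s,c.round(1))
```

```text
11.5 [ 0.51383432 -0.10379969  0.18680468] [-0.15831624 -0.13363642 -0.80344834]
green [312 326  20  20 315] [321.6 335.3]
vial [423 345  25  23 347] [434.3 357.7]
vial [422 373  17   7  28] [429.3 377.4]
driver [348 270  54  40 550] [375.5 287.8]
green [312 326  20  20 320] [321.5 335.3]
vial [423 345  25  23 343] [434.4 357.8]
vial [422 373  17   7  28] [429.4 377.4]
driver [348 270  54  40 551] [375.6 287.8]
```

View pics/s7.png

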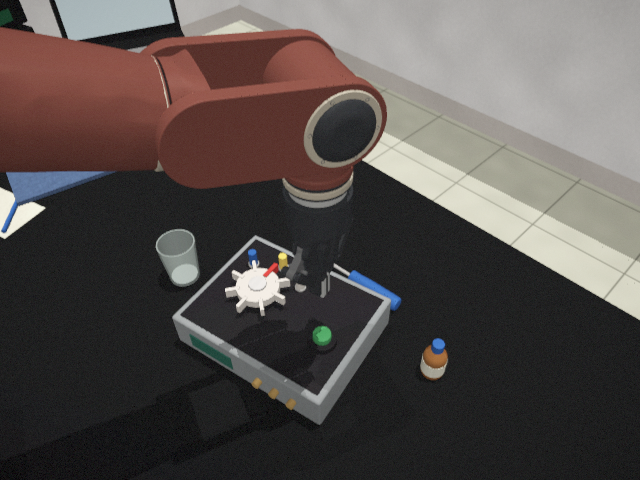

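The red rib at (272,269) points at the yellow post at (283,262), the button is up at its original pixels, and the bystanders haven't moved. I'll hand it in.

```bash
python3 -c "
from station import ctrl
print(ctrl.finish_job())"
```

```text
the job is handed in; nothing more can be done
None
```

The job is done and handed in at about 11.5 s. I flicked the star wheel two clicks counter-clockwise with the shut fingertips, so its red rib points at the yellow post (the middle one). I then pressed the green button to its stop (14 N, tip at 85.9 mm) and released it.

- **Wheel:** the last picture shows the red rib in line with the yellow post. My colour-based angle read 82° where the rest should be 90°. It also read 36° at the first click, which the picture showed at 45°. The side view biases this estimate, because the visible red includes the rib's end face, so I relied on the picture.
- **Button:** it is back up, at the same pixels as at the start.
- **Bystanders:** the vial and screwdriver are within about 0.1 px of their starting places. I compared the beaker only by eye, and it looks unmoved.
- **Contact:** the arm was clear of everything, about 95 mm above the button, with no contact force.

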